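Pin the tube clamp shut

ROBOT

A 6-joint arm with a two-finger parallel gripper is mounted at the origin on the work surface. World frame = base frame: x ahead of the robot, y to its left, z up, the work surface at z = 0. Lengths are in m, angles in rad, forces in N, time in s.
With the tool pointing down it reaches from about 0.35 to 0.975 m from the base axis. Payload 4.9 kg.
Tool frame: the origin (TCP) lies at the very end of the fingers, on their centre line; the grasp point (between the pads) lies 19 mm behind it; z points along the fingers, x is the direction in which the jaws open and shut, and the axes are right-handed (so a half turn about z gives the same grasp; the last joint's range is limited). The gripper opens to 85 mm and grips with 20 to 120 N. Pads are 22 mm wide; open, the fingers measure 114 mm over their backs; the gripper's body (76 mm by 85 mm) begins 54 mm behind the grasp point. The pads swing forward as they close: fully open they stand 13 mm farther back than shut.
Start: joints at [-1.247, 0.053, 1.613, -0, 1.476, -0.119], TCP at [0.268, -0.565, 0.231] pointing down, gripper open.
Joint ranges: [-3.01, 3.01], [-1.01, 2.22], [0.06, 2.58], [-1.02, 4.17], [0.09, 2.62], [-3.14, 3.14]. Speed limits (rad/s): [2.57, 2.57, 3.14, 3.14, 3.14, 3.14].

INTERFACE

Orientations are given as a rotation vector (axis times angle).
In Python, from station import ctrl, get_image, calibration, job gives the robot as it stands.
- The arm moves only by the tool jog_arm, never from a script. Its argument "deltas" is a list of rows, each a list of 3 entries, a list of its own where there are three numbers: the turn, a rotation vector about the tool's x, y, z in degrees, then the shift along the tool's x, y, z in m, then the finger opening in m, from 0 to 0.0854. In form: [[[ax, ay, az], [tx, ty, tz], gripper], ...]. A call has 1 to 12 rows; each row is the pose to reach, as a shift and turn from the pose commanded when the call began, along the tool's axes at that moment; what a row does not reach only later rows make up. A row lasts 1/12 s, in which the tool goes at most 41.7 mm and 7.16 degrees, less where a joint would pass 70% of its speed; a pose out of reach is approached as far as the arm can. A call with a gripper value outside its range is refused whole. The fingers move at their own pace and stop on an object; "squeeze" is the grip in N (left out, the last holds). Time passes only in rows, so rows that repeat a pose let the fingers close. It gives the time, the measured TCP pose, the force and the opening at its end, in the units of the state.
- ctrl.get_obs(): the state, without advancing time (a new reading comes with each control period).
- get_image(name): name is "scene" or "top"; returns the picture (384x512x3 uint8, red, green, blue); there is no depth.
- calibration(name): a dict with "mtx" (3x3 intrinsics, pixels), "origin" and "rotation" of the camera in the world. Camera axes: x right, y up, looking along -z (the intrinsics and any distortion apply to the point x, -y, -z); pixel columns grow to the right and rows downward; lengths in m; the calibration is good to about 2 mm. A picture is of the moment at which its call begins. calibration takes no time and is no camera call.
- job.finish_job(): hands the job in, once; it reports no verdict.
The state is a dict: "t": time; "q": joint angles; "dq": joint speeds; "effort": joint torques, N m; "tool_pos": TCP position; "tool_rot": TCP orientation; "contact_force": force on the tool from outside, world axes, zero at the start; "wrist_torque": the same for the moment, N m; "opening": finger opening in m.
Only numpy, scipy, OpenCV 4.12 (cv2) and the standard library are available. Lean on these libraries where they do the work, as an engineer would, in place of code of your own. Each camera call takes 0.05 s, during which the arm holds its last target.

TASK

Shut the tube clamp's open jaw and pin it: take the thick clamp pin from the wooden rack and push it down through both eyes, the jaw's and then the keeper's below it, until its head sits fully home on the jaw, and let go. The keeper is locked somewhere along its slot under the jaw, so feel for its hole with light pressure, carrying the jaw along with the pin, and never force the pin. Leave the slim pin, the pot, the hammer and the wrench where they are.

Things in the scene. Friction and masses are not known exactly. Their poses are not given: they have to be found in the camera images.
- clamp: Bench clamp, fixed. Origin on the bench under the axis of the upright steel tube it holds (36 mm diameter, top 115 mm high). Base plate 170 x 210 mm, 12 mm thick. In its own axes the jaw's vertical hinge axis is at x 0, y +60 mm; the fixed half is on the +x side, the jaw on the -x side, and the shut jaw's eye is at x 0, y -65 mm. Body z up.
- keeper_mid (a point): Middle of the keeper's curved slot, 45 mm high (the keeper's top face). The keeper, a steel block 80 mm long, 34 wide, 14 thick, has an upright through hole 13.6 mm in diameter, 125 mm from the hinge axis. It is locked rigidly up to 15 mm either way along the arc from this fixed point, not reported: eye and hole line up at a jaw angle from 0.03 to 0.26 rad. Free space below the hole.
- clamp_hinge (a point): Point on the jaw's vertical hinge axis, 66 mm above the bench, at the level of the jaw's top face.
- jaw (a joint): Jaw angle in rad: 0 = hard stop fully shut, grows as it swings open towards the clamp's -x side (clockwise seen from above), up to 1.15. Stiff: it stays where left and takes about 2 N at the eye to swing. A jaw angle below 0.29 is shut far enough for the eye to lie over the keeper.
- jaw_eye (a point): Centre of the top rim of the jaw's eye: an upright through hole 13.6 mm in diameter in a 34 x 34 mm, 18 mm thick knuckle at the jaw's free end, 125 mm from the hinge axis. Top face 66 mm above the bench, underside 48 mm (3 mm above the keeper). More than 35 N of the pin on the clamp spoils it; 5 to 10 N is plenty for feeling and seating.
- jaw_post (a point): Centre of the top of the jaw's upright steel post, 16 mm in diameter, 44 mm tall (66 to 110 mm above the bench), 97 mm from the hinge axis: a handle to swing the jaw by.
- pin: Thick clamp pin, steel, 120 g, loose, upright in a hole of the rack, head on the rack's top 48 mm up. Origin at its lower tip, z to the head. Shank 12 mm diameter, 42 long, its lowest 3 mm tapering to a 9 mm tip; round head 22 mm diameter, 34 tall (42 to 76 mm above the tip). Home, the head rests on the jaw and the tip is 24 mm above the bench; with the tip on the keeper it is 21 mm higher.
- rack: Fixed wooden block 50 x 120 x 48 mm with two through holes, 60 mm apart along its own y axis. Origin at the centre of its underside.
- slim_pin: Bystander: thinner loose pin (8 mm shank, 42 mm long; head 16 mm in diameter and 26 mm tall) in the rack's other hole. Origin at its lower tip.
- flux_pot: Bystander: lidded white pot, 60 mm in diameter, 65 mm tall, loose. Origin under its centre.
- wrench: Bystander: steel spanner 180 mm long lying flat, 8 mm thick. Origin under its centre, length along x.
- hammer: Bystander: hammer 260 mm long lying flat, head at its +x end. Origin under its centre, length along x.
Things that resemble listed ones, but are neither listed nor needed, are in the scene too. What is shaped like the pin but blue or pink is not meant.

How it is judged:
By the outcome, as a careful person would: the job done as asked, in the order asked, and still so for the second after the job is handed in, with the robot touching nothing.
It also fails if it takes over 72 s, if anything falls off the work surface, if the arm or the gripper's body presses on something with over 40 N, if the wrist force passes 120 N, or if a joint passes its speed limit or range.

## Working session

There is one attempt and no reset: what is moved stays moved. The work goes in short steps, Python scripts to look and compute and a tool call to move; the robot and the scene stay as the last step left them, time stands still between calls to the robot, and variables do not carry over. Pictures are saved under pics/ and viewed, and the job is handed in when it is done.

Besides the shell and the picture viewer there is one more tool, called as name(argument=value, ...) on one line, values as JSON. jog_arm: Moves the arm, as the interface text tells. Its arguments: {"type":"object","properties":{"deltas":{"type":"array","items":{"type":"array"}},"squeeze":{"type":"number"}},"required":["deltas"]}

```bash
ls; mkdir -p pics; python3 - <<'E'
from station import ctrl,get_image,calibration,job
import cv2
for n in("scene","top"):
    im=get_image(n); cv2.imwrite(f"pics/{n}0.png",im[:,:,::-1])
    c=calibration(n); print(n,c)
print(ctrl.get_obs())
E
```

```text
pics
scene {'mtx': array([[400.95745789,   0.        , 249.04032562],
       [  0.        , 400.95745789, 196.77246554],
       [  0.        ,   0.        ,   1.        ]]), 'origin': array([ 1.32642336, -0.58418431,  0.70272755]), 'rotation': array([0.95384289, 0.44948262, 0.81856961])}
top {'mtx': array([[366.48133918,   0.        , 260.26024679],
       [  0.        , 366.48133918, 194.52101939],
       [  0.        ,   0.        ,   1.        ]]), 'origin': array([0.46926182, 0.03456122, 1.15648087]), 'rotation': array([ 0.08098635, -0.09537936, -1.58272944])}
{'t': 0.1, 'q': array([-1.24698882e+00,  5.32915571e-02,  1.61415417e+00, -3.36525608e-05,
        1.47603504e+00, -1.18978612e-01]), 'dq': array([ 0.00146016, -0.00023121, -0.00197936,  0.00062953,  0.0003452 ,
       -0.00204801]), 'effort': array([ 9.12722899e-04, -3.94901419e+01, -3.71364212e+01, -1.20306067e-04,
        3.90368019e-03, -1.18892928e-05]), 'tool_pos': array([ 0.26760686, -0.56417678,  0.23018704]), 'tool_rot': array([-2.65404238e+00,  1.67878990e+00,  2.33292768e-03]), 'contact_force': array([ 0.50849546, -0.58080173,  0.46510907]), 'wrist_torque': array([ 0.02417026, -0.02461148,  0.01751233]), 'opening': 0.08529581966116302}
```

View pics/scene0.png

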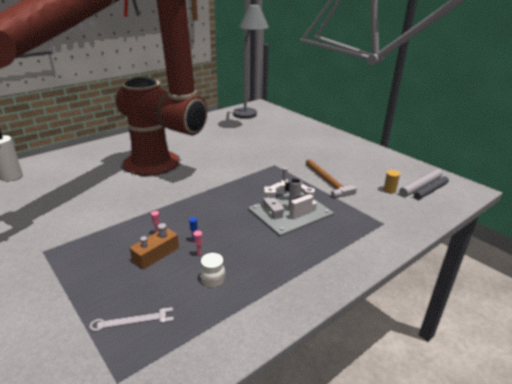

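View pics/top0.png

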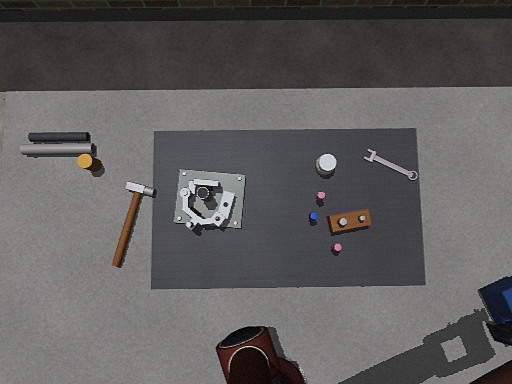

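The scene view shows the clamp near (290,205), the rack near (155,247) and the pot near (212,270). In the top view the clamp is near (208,200) and the rack near (350,220). I'll enlarge both.

```bash
python3 - <<'E'
import cv2
t=cv2.imread("pics/top0.png"); s=cv2.imread("pics/scene0.png")
def crop(im,x0,x1,y0,y1,k,n):
    c=cv2.resize(im[y0:y1,x0:x1],None,fx=k,fy=k,interpolation=cv2.INTER_CUBIC)
    for x in range((x0+9)//10*10,x1,10):
        cv2.line(c,((x-x0)*k,0),((x-x0)*k,6),(0,255,255),1); cv2.putText(c,str(x),((x-x0)*k,16),0,.35,(0,255,255))
    for y in range((y0+9)//10*10,y1,10):
        cv2.line(c,(0,(y-y0)*k),(6,(y-y0)*k),(0,255,255),1); cv2.putText(c,str(y),(8,(y-y0)*k+4),0,.35,(0,255,255))
    cv2.imwrite(n,c)
crop(t,168,252,162,236,8,"pics/t_clamp.png")
crop(t,300,384,180,254,8,"pics/t_rack.png")
crop(s,240,340,160,235,8,"pics/s_clamp.png")
crop(s,120,220,205,280,8,"pics/s_rack.png")
E
```

```text
(no output)
```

View pics/t_clamp.png

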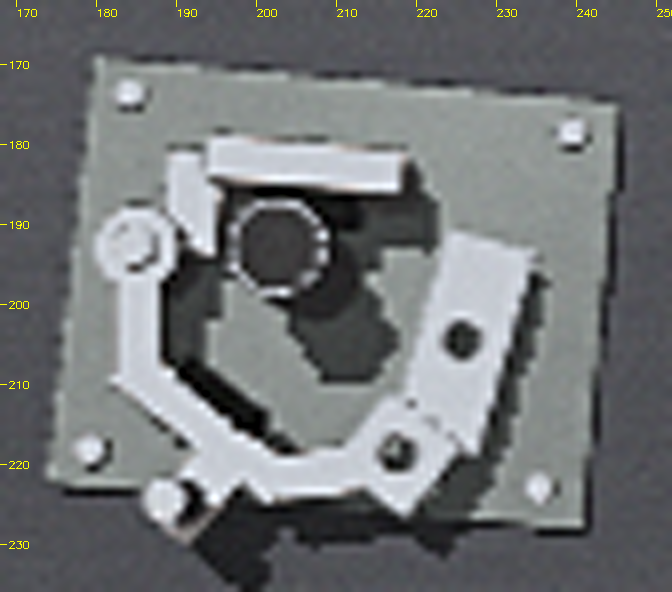

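View pics/t_rack.png

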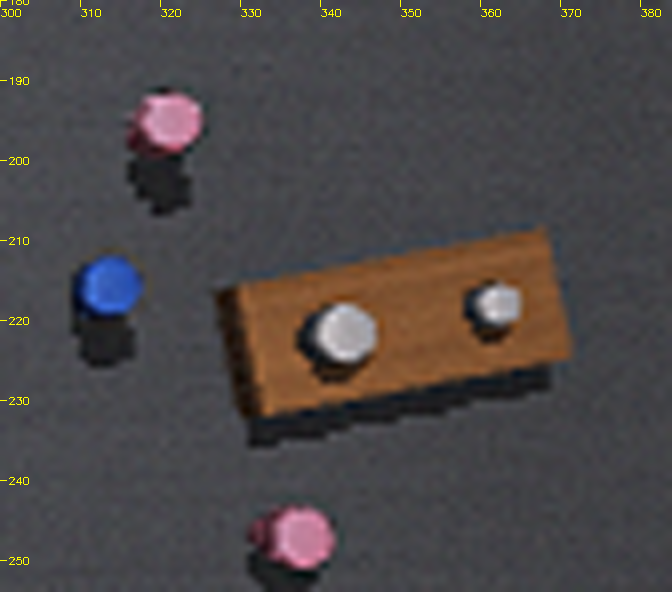

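View pics/s_clamp.png

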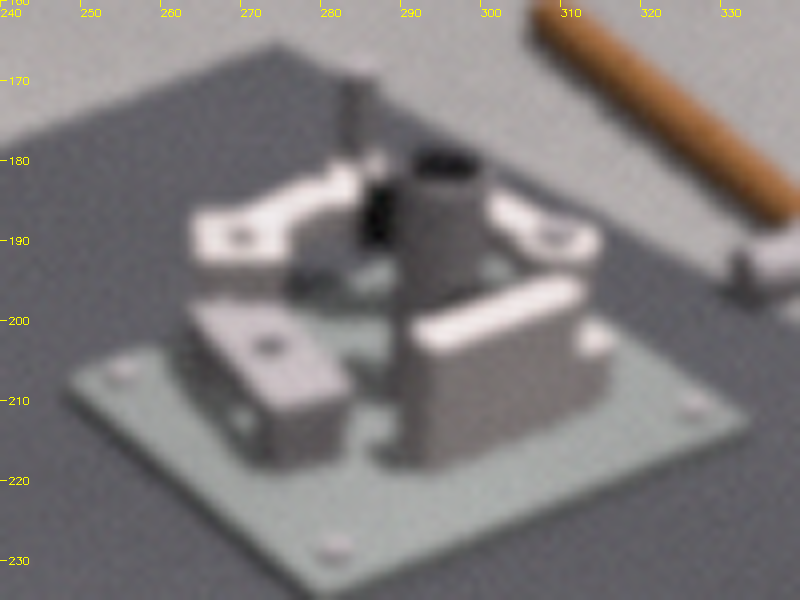

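View pics/s_rack.png

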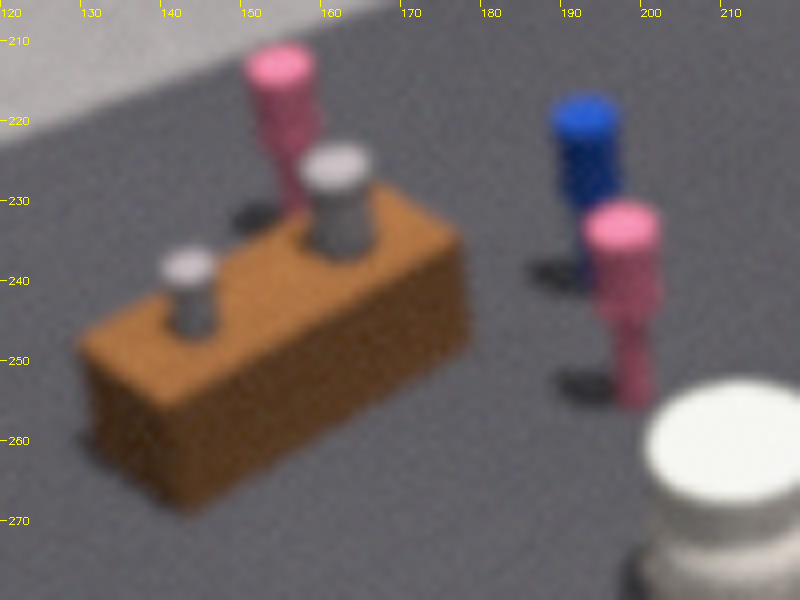

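The keeper's hole is visible in both views, at crop (463,340) in the top view and (270,346) in the scene view. The eye, post, hinge and pins can be read too. I'll turn these into positions.

```bash
cat > h.py <<'E'
import numpy as np, cv2
from scipy.spatial.transform import Rotation as R
from station import ctrl,get_image,calibration,job
C={n:calibration(n) for n in("scene","top")}
def ray(n,p):
    c=C[n];K=c["mtx"]; d=np.array([(p[0]-K[0,2])/K[0,0],-(p[1]-K[1,2])/K[1,1],-1.])
    M=np.array(c["rotation"]); M=M if M.shape==(3,3) else R.from_rotvec(M).as_matrix()
    return np.array(c["origin"]),M@d
def onz(n,p,z):
    o,d=ray(n,p); return o+d*(z-o[2])/d[2]
def tri(ps,pt):
    o1,d1=ray("scene",ps);o2,d2=ray("top",pt)
    A=np.stack([d1,-d2],1);s=np.linalg.lstsq(A,o2-o1,rcond=None)[0]
    a=o1+s[0]*d1;b=o2+s[1]*d2
    return (a+b)/2,np.linalg.norm(a-b)
def proj(n,P):
    c=C[n];K=c["mtx"];M=R.from_rotvec(c["rotation"]).as_matrix()
    q=M.T@(np.array(P)-c["origin"]);return np.array([K[0,2]+K[0,0]*q[0]/-q[2],K[1,2]-K[1,1]*q[1]/-q[2]])
def cr(p,x0,y0,k=8): return ((p[0]+.5)/k-.5+x0,(p[1]+.5)/k-.5+y0)
E
python3 - <<'E'
from h import *
np.set_printoptions(precision=4,suppress=True)
T={'tube':((278,250),.115),'hinge':((136,245),.066),'eye':((398,452),.066),'post':((167,500),.110),'keep':((463,340),.045)}
S={'tube':(447,165),'hinge':(556,236),'eye':(241,238),'post':(363,62),'keep':(270,346)}
P={}
for k,(p,z) in T.items():
    a=onz("top",cr(p,168,162),z);b=onz("scene",cr(S[k],240,160),z);t=tri(cr(S[k],240,160),cr(p,168,162))
    P[k]=a; print(k,a,b,t)
for k,p,s,z in(('pin',(346,333),(336,166),.082),('slim',(500,303),(189,266),.074)):
    print(k,onz("top",cr(p,300,180),z),onz("scene",cr(s,120,205),z),tri(cr(s,120,205),cr(p,300,180)))
print('rack',[onz("top",cr(p,300,180),.048)[:2] for p in((240,285),(545,230),(572,352),(262,415))])
b=[onz("top",cr(p,168,162),.012)[:2] for p in((97,58),(618,104),(585,528),(48,478))]
print('base',b,np.mean(b,0)); print('baseS',[onz("scene",cr(p,240,160),.012)[:2] for p in((68,390),(748,420),(325,598))])
h=P['hinge'][:2]
for k in('eye','post','keep'): print(k,np.linalg.norm(P[k][:2]-h),np.degrees(np.arctan2(*(P[k][:2]-h)[::-1])))
E
```

```text
tube [0.5935 0.1897 0.115 ] [0.5907 0.1905 0.115 ] (array([0.593 , 0.189 , 0.1166]), np.float64(0.001149556148497922))
hinge [0.602 0.25  0.066] [0.5971 0.2487 0.066 ] (array([0.6003, 0.248 , 0.0681]), np.float64(0.004070212349268323))
eye [0.5233 0.1523 0.066 ] [0.5221 0.1497 0.066 ] (array([0.5224, 0.1512, 0.0657]), np.float64(0.0027095925633684854))
post [0.5052 0.2295 0.11  ] [0.5023 0.2303 0.11  ] (array([0.5047, 0.2287, 0.1116]), np.float64(0.0012534065910194156))
keep [0.5665 0.1298 0.045 ] [0.5642 0.1286 0.045 ] (array([0.5657, 0.1288, 0.0458]), np.float64(0.002341343501015903))
pin [ 0.5082 -0.2171  0.082 ] [ 0.5084 -0.2194  0.082 ] (array([ 0.5078, -0.2181,  0.081 ]), np.float64(0.0019281431756740023))
slim [ 0.5188 -0.2764  0.074 ] [ 0.5181 -0.2781  0.074 ] (array([ 0.5184, -0.2773,  0.0737]), np.float64(0.001737700494090686))
rack [array([ 0.5282, -0.1855]), array([ 0.5474, -0.3023]), array([ 0.5011, -0.3103]), array([ 0.4791, -0.1921])]
base [array([0.6832, 0.2767]), array([0.6621, 0.0711]), array([0.4954, 0.0855]), array([0.5177, 0.2941])] [0.5896 0.1818]
baseS [array([0.5012, 0.08  ]), array([0.6809, 0.2756]), array([0.6645, 0.0676])]
eye 0.1255119531895157 -128.82655046633423
post 0.09892862600305487 -168.0411053381862
keep 0.12536070649080355 -106.42983545838483
```

Radii check out: eye 125.5 mm, keeper hole 125.4 mm and post 98.9 mm from the hinge. The jaw is at about 0.57 rad and the hole at about 0.18 rad. I'll write a helper to convert poses into jog rows.

```bash
cat >> h.py <<'E'
def Rd(yaw):
    c,s=np.cos(np.radians(yaw)),np.sin(np.radians(yaw)); return np.array([[c,s,0],[s,-c,0],[0,0,-1.]])
def plan(tg,p0=None,R0=None):
    "tg: (x,y,z,yaw_deg)"
    o=ctrl.get_obs(); p0=o["tool_pos"] if p0 is None else np.array(p0); R0=R.from_rotvec(o["tool_rot"]).as_matrix() if R0 is None else Rd(R0)
    for t in tg:
        r=R.from_matrix(R0.T@Rd(t[3])).as_rotvec(degrees=True); d=R0.T@(np.array(t[:3])-p0)
        print([[round(float(v),1) for v in r],[round(float(v),4) for v in d]])
def st():
    o=ctrl.get_obs();M=R.from_rotvec(o["tool_rot"]).as_matrix()
    print("t %.2f pos %s yaw %.2f tilt %.2f F %s open %.4f q %s"%(o["t"],np.round(o["tool_pos"],4),np.degrees(np.arctan2(M[1,0],M[0,0])),np.degrees(np.arccos(-M[2,2])),np.round(o["contact_force"],1),o["opening"],np.round(o["q"],2)))
E
python3 - <<'E'
from h import *
st()
plan([(.504,.229,.200,-78)],(.268,-.565,.231))
E
```

```text
t 0.10 pos [ 0.2676 -0.5642  0.2302] yaw -64.63 tilt 0.11 F [ 0.5 -0.6  0.5] open 0.0853 q [-1.25  0.05  1.61 -0.    1.48 -0.12]
[[0.0, 0.1, 13.4], [-0.6163, -0.5534, 0.0323]]
```

jog_arm(deltas=[[[0,0.1,13.4],[-0.616,-0.553,0.032],0.045],[[0,0.1,13.4],[-0.616,-0.553,0.032],0.045],[[0,0.1,13.4],[-0.616,-0.553,0.032],0.045],[[0,0.1,13.4],[-0.616,-0.553,0.032],0.045],[[0,0.1,13.4],[-0.616,-0.553,0.032],0.045],[[0,0.1,13.4],[-0.616,-0.553,0.032],0.045],[[0,0.1,13.4],[-0.616,-0.553,0.032],0.045],[[0,0.1,13.4],[-0.616,-0.553,0.032],0.045],[[0,0.1,13.4],[-0.616,-0.553,0.032],0.045],[[0,0.1,13.4],[-0.616,-0.553,0.032],0.045],[[0,0.1,13.4],[-0.616,-0.553,0.032],0.045],[[0,0.1,13.4],[-0.616,-0.553,0.032],0.045]], squeeze=30)

```text
t: 1.1
tool_pos: [0.4099, -0.0837, 0.2117]
tool_rot: [2.44, -1.978, 0.003]
contact_force: [1.3, 0.1, -0.5]
opening: 0.045
```

```bash
python3 - <<'E'
from h import *
st()
plan([(.504,.229,.200,-78)])
E
```

```text
t 1.10 pos [ 0.4099 -0.0837  0.2117] yaw -78.05 tilt 0.11 F [ 1.3  0.1 -0.5] open 0.0450 q [-0.38 -0.47  2.09 -0.    1.52  0.98]
[[-0.0, -0.1, -0.1], [-0.2865, -0.1568, 0.0112]]
```

jog_arm(deltas=[[[0,0,0],[-0.287,-0.157,0.011],0.045],[[0,0,0],[-0.287,-0.157,0.011],0.045],[[0,0,0],[-0.287,-0.157,0.011],0.045],[[0,0,0],[-0.287,-0.157,0.011],0.045],[[0,0,0],[-0.287,-0.157,0.011],0.045],[[0,0,0],[-0.287,-0.157,0.011],0.045],[[0,0,0],[-0.287,-0.157,0.011],0.045],[[0,0,0],[-0.287,-0.157,0.011],0.045],[[0,0,0],[-0.287,-0.157,0.011],0.045],[[0,0,0],[-0.287,-0.157,0.011],0.045],[[0,0,0],[-0.287,-0.157,0.011],0.045],[[0,0,0],[-0.287,-0.157,0.011],0.045]])

```text
t: 2.1
tool_pos: [0.5038, 0.2265, 0.2003]
tool_rot: [2.439, -1.978, 0.002]
contact_force: [0.1, -0.6, -0.5]
opening: 0.0451
```

```bash
python3 - <<'E'
from h import *
st()
plan([(.504,.229,.100,-78),(.504,.229,.077,-78)])
E
```

```text
t 2.10 pos [0.5038 0.2265 0.2003] yaw -78.10 tilt 0.12 F [ 0.1 -0.6 -0.5] open 0.0451 q [ 0.29 -0.1   1.81 -0.    1.43  1.65]
[[0.0, -0.1, -0.1], [-0.0026, -0.0007, 0.1003]]
[[0.0, -0.1, -0.1], [-0.0026, -0.0007, 0.1233]]
```

jog_arm(deltas=[[[0,0,0],[-0.0026,-0.0007,0.04],0.045],[[0,0,0],[-0.0026,-0.0007,0.075],0.045],[[0,0,0],[-0.0026,-0.0007,0.1],0.045],[[0,0,0],[-0.0026,-0.0007,0.115],0.045],[[0,0,0],[-0.0026,-0.0007,0.123],0.045],[[0,0,0],[-0.0026,-0.0007,0.123],0.045],[[0,0,0],[-0.0026,-0.0007,0.123],0.01],[[0,0,0],[-0.0026,-0.0007,0.123],0.01],[[0,0,0],[-0.0026,-0.0007,0.123],0.01],[[0,0,0],[-0.0026,-0.0007,0.123],0.01],[[0,0,0],[-0.0026,-0.0007,0.123],0.01]], squeeze=30)

```text
t: 3.02
tool_pos: [0.5058, 0.2302, 0.0797]
tool_rot: [-2.44, 1.977, -0.006]
contact_force: [-0.4, -1.6, 6.5]
opening: 0.0148
```

```bash
python3 - <<'E'
from h import *
st()
cv2.imwrite("pics/g1.png",cv2.resize(get_image("scene")[140:240,240:340,::-1],None,fx=6,fy=6,interpolation=cv2.INTER_CUBIC))
E
```

```text
t 3.02 pos [0.5058 0.2302 0.0797] yaw -78.03 tilt 0.23 F [-0.4 -1.6  6.5] open 0.0148 q [ 0.29  0.03  1.9  -0.    1.21  1.66]
```

View pics/g1.png

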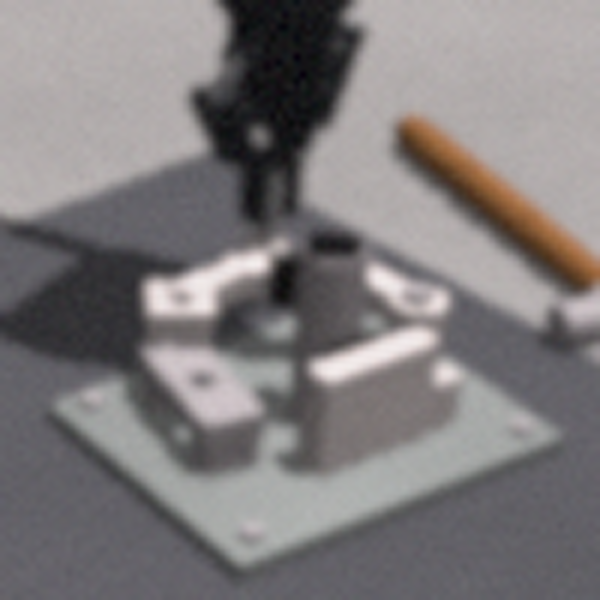

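The fingers have gripped the post (opening 14.8 mm). Now I'll swing the jaw 22.4° about the hinge.

```bash
python3 - <<'E'
from h import *
h=np.array([.6015,.2495]);p=np.array([.5058,.2302])
L=[]
for a in np.linspace(0,22.4,11)[1:]:
    r=np.radians(a);M=np.array([[np.cos(r),-np.sin(r)],[np.sin(r),np.cos(r)]])
    q=h+M@(p-h); L.append((q[0],q[1],.0797,-78.03+a))
plan(L,(*p,.0797),-78.03)
print(L[-1])
E
```

```text
[[0.0, 0.0, -2.2], [0.0038, -0.0, 0.0]]
[[0.0, 0.0, -4.5], [0.0076, -0.0002, 0.0]]
[[0.0, 0.0, -6.7], [0.0114, -0.0006, 0.0]]
[[0.0, 0.0, -9.0], [0.0152, -0.001, 0.0]]
[[0.0, 0.0, -11.2], [0.019, -0.0017, 0.0]]
[[0.0, 0.0, -13.4], [0.0227, -0.0024, 0.0]]
[[0.0, 0.0, -15.7], [0.0264, -0.0034, 0.0]]
[[0.0, 0.0, -17.9], [0.0301, -0.0044, 0.0]]
[[0.0, 0.0, -20.2], [0.0337, -0.0056, 0.0]]
[[0.0, 0.0, -22.4], [0.0373, -0.007, 0.0]]
(np.float64(0.520375602846862), np.float64(0.19518782653456113), 0.0797, np.float64(-55.63))
```

jog_arm(deltas=[[[0,0,-2.2],[0.0038,0,0],0.01],[[0,0,-4.5],[0.0076,-0.0002,0],0.01],[[0,0,-6.7],[0.0114,-0.0006,0],0.01],[[0,0,-9.0],[0.0152,-0.001,0],0.01],[[0,0,-11.2],[0.019,-0.0017,0],0.01],[[0,0,-13.4],[0.0227,-0.0024,0],0.01],[[0,0,-15.7],[0.0264,-0.0034,0],0.01],[[0,0,-17.9],[0.0301,-0.0044,0],0.01],[[0,0,-20.2],[0.0337,-0.0056,0],0.01],[[0,0,-22.4],[0.0373,-0.007,0],0.01],[[0,0,-22.4],[0.0373,-0.007,0],0.01],[[0,0,-22.4],[0.0373,-0.007,0],0.01]])

```text
t: 4.07
tool_pos: [0.5206, 0.1954, 0.0797]
tool_rot: [-2.777, 1.465, -0.006]
contact_force: [-0.1, 0.1, 5.0]
opening: 0.0153
```

```bash
python3 - <<'E'
from h import *
st()
for n,(y0,y1,x0,x1) in dict(scene=(140,240,240,340),top=(160,240,168,258)).items():
    cv2.imwrite(f"pics/g2{n}.png",cv2.resize(get_image(n)[y0:y1,x0:x1,::-1],None,fx=6,fy=6,interpolation=cv2.INTER_CUBIC))
E
```

```text
t 4.07 pos [0.5206 0.1954 0.0797] yaw -55.62 tilt 0.25 F [-0.1  0.1  5. ] open 0.0153 q [ 0.23  0.03  1.9  -0.    1.21  1.2 ]
```

View pics/g2scene.png

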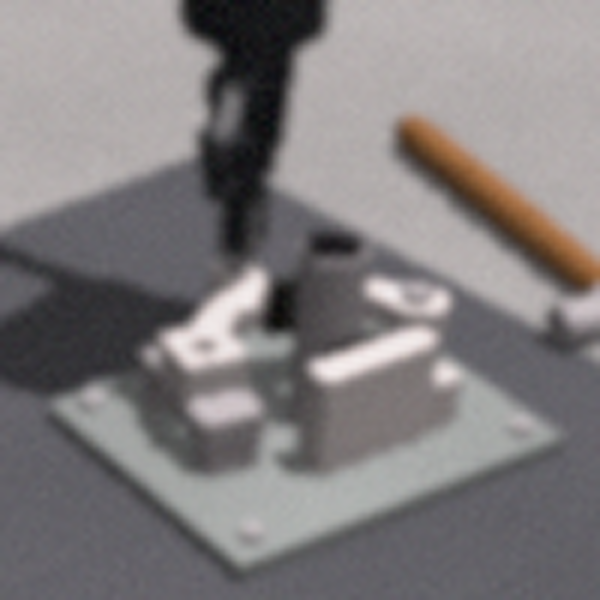

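The eye now sits over the keeper and the scene crop shows the jaw shut over it. I'll release, lift and move to above the pin.

```bash
python3 - <<'E'
from h import *
plan([(.521,.195,.18,-55.6),(.508,-.2175,.18,10)])
E
```

```text
[[-0.2, -0.2, -0.0], [0.0009, -0.0005, -0.1003]]
[[-0.1, -0.3, -65.6], [0.334, 0.2432, -0.1001]]
```

jog_arm(deltas=[[[0,0,0],[0,0,0],0.045],[[0,0,0],[0,0,0],0.045],[[0,0,0],[0,0,0],0.045],[[0,0,0],[0,0,-0.03],0.045],[[0,0,0],[0,0,-0.06],0.045],[[0,0,0],[0,0,-0.1],0.045],[[0,0,0],[0,0,-0.1],0.045],[[0,0,0],[0,0,-0.1],0.045]])

```text
t: 4.83
tool_pos: [0.5207, 0.1957, 0.1811]
tool_rot: [-2.776, 1.464, -0.01]
contact_force: [0.1, -0.0, -0.6]
opening: 0.0451
```

```bash
python3 - <<'E'
from h import *
st()
for n,(y0,y1,x0,x1) in dict(scene=(140,240,240,340),top=(160,240,168,258)).items():
    cv2.imwrite(f"pics/g3{n}.png",cv2.resize(get_image(n)[y0:y1,x0:x1,::-1],None,fx=8,fy=8,interpolation=cv2.INTER_CUBIC))
plan([(.508,-.2175,.18,10)])
E
```

```text
t 4.83 pos [0.5207 0.1957 0.1811] yaw -55.62 tilt 0.39 F [ 0.1 -0.  -0.6] open 0.0451 q [ 0.23 -0.08  1.83 -0.    1.39  1.2 ]
[[0.1, -0.0, -65.6], [0.3347, 0.2415, -0.0025]]
```

View pics/g3scene.png

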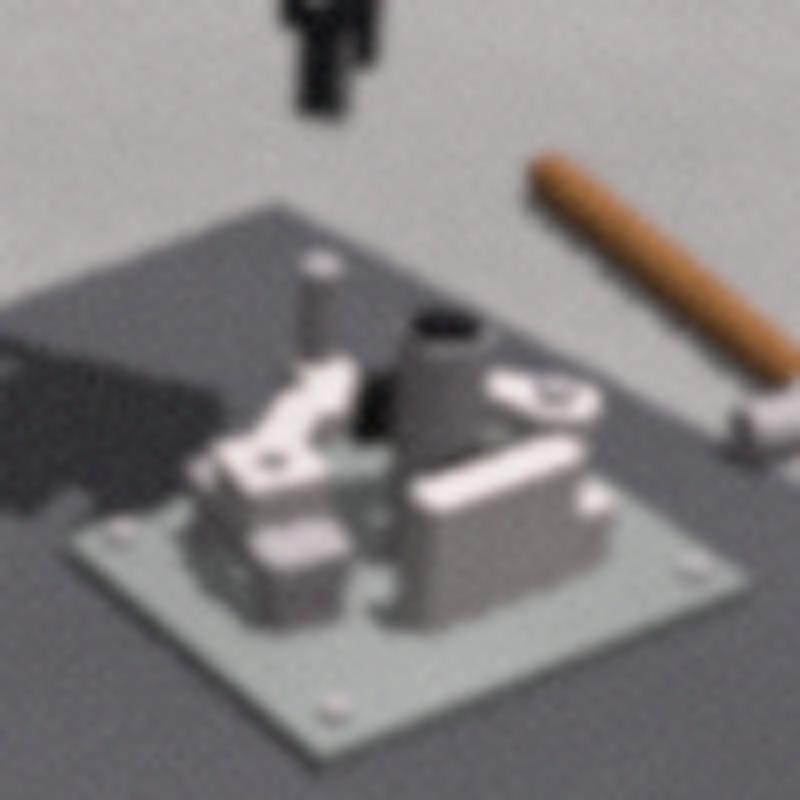

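View pics/g3top.png

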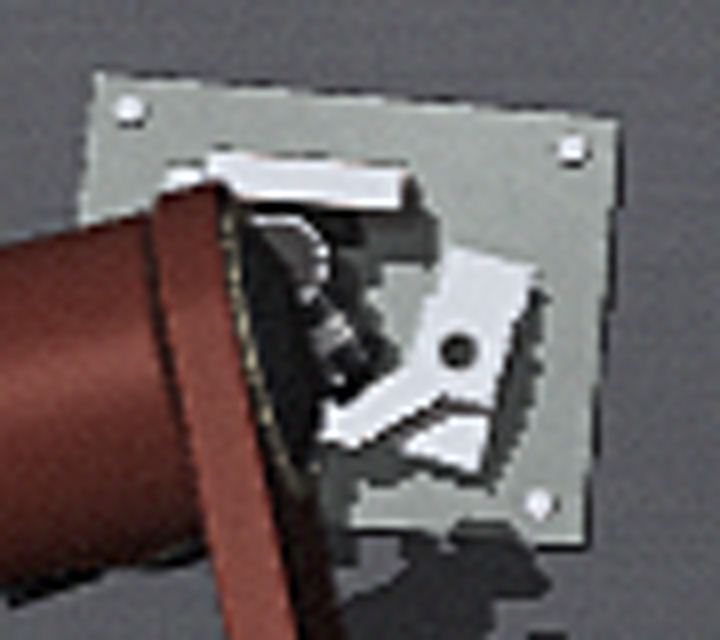

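```bash
python3 - <<'E'
from h import *
a=cr((458,350),168,160);b=cr((271,460),240,140)
print(onz("top",a,.066),onz("scene",b,.066),tri(b,a))
E
```

```text
[0.56693407 0.12984577 0.066     ] [0.56424422 0.12795503 0.066     ] (array([0.56587771, 0.1285505 , 0.06674547]), np.float64(0.0031334604617385417))
```

jog_arm(deltas=[[[0,0,-7],[0.03,0.0217,0],0.045],[[0,0,-14],[0.06,0.043,0],0.045],[[0,0,-65.6],[0.3347,0.2415,0],0.045],[[0,0,-65.6],[0.3347,0.2415,0],0.045],[[0,0,-65.6],[0.3347,0.2415,0],0.045],[[0,0,-65.6],[0.3347,0.2415,0],0.045],[[0,0,-65.6],[0.3347,0.2415,0],0.045],[[0,0,-65.6],[0.3347,0.2415,0],0.045],[[0,0,-65.6],[0.3347,0.2415,0],0.045],[[0,0,-65.6],[0.3347,0.2415,0],0.045],[[0,0,-65.6],[0.3347,0.2415,0],0.045],[[0,0,-65.6],[0.3347,0.2415,0],0.045]])

```text
t: 5.93
tool_pos: [0.5067, -0.2228, 0.176]
tool_rot: [3.128, 0.263, -0.005]
contact_force: [-0.4, 0.5, -0.2]
opening: 0.0451
```

```bash
python3 - <<'E'
from h import *
st()
plan([(.508,-.2178,.18,10),(.508,-.2178,.053,10)])
E
```

```text
t 5.93 pos [ 0.5067 -0.2228  0.176 ] yaw 9.62 tilt 0.22 F [-0.4  0.5 -0.2] open 0.0451 q [-0.55 -0.08  1.83 -0.    1.38 -0.71]
[[0.1, 0.2, -0.4], [0.0021, -0.0047, -0.004]]
[[0.1, 0.2, -0.4], [0.0025, -0.005, 0.123]]
```

jog_arm(deltas=[[[0,0,0],[0,0,0],0.045],[[0,0,0],[0,0,0],0.045]])

```text
t: 6.1
tool_pos: [0.5075, -0.2167, 0.1762]
tool_rot: [-3.129, -0.272, 0.004]
contact_force: [0.2, 1.0, -0.0]
opening: 0.0448
```

```bash
python3 - <<'E'
from h import *
st()
plan([(.508,-.2178,.053,10)])
cv2.imwrite("pics/p1.png",cv2.resize(get_image("scene")[180:280,110:230,::-1],None,fx=6,fy=6,interpolation=cv2.INTER_CUBIC))
E
```

```text
t 6.10 pos [ 0.5075 -0.2167  0.1762] yaw 9.93 tilt 0.15 F [ 0.2  1.  -0. ] open 0.0448 q [-0.54 -0.08  1.84 -0.    1.39 -0.71]
[[-0.1, 0.1, -0.1], [0.0006, 0.0013, 0.1232]]
```

View pics/p1.png

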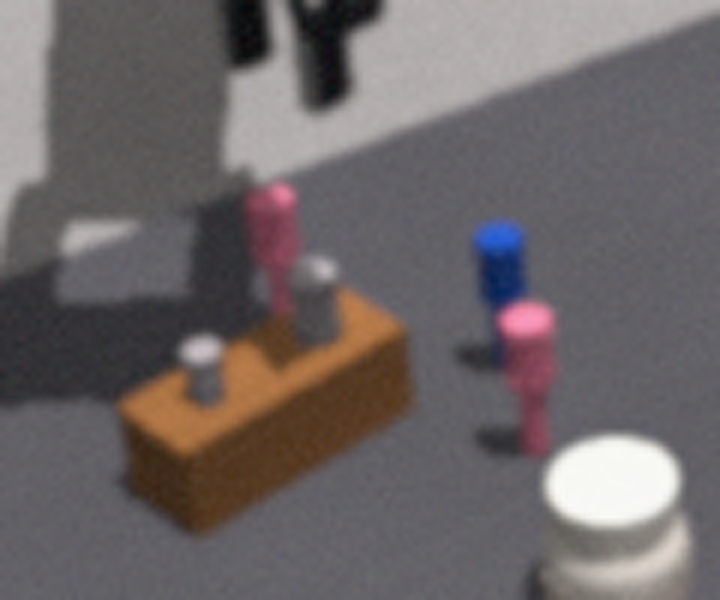

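The pin stands clear between the fingers' path, so I'll descend and grip it.

jog_arm(deltas=[[[0,0,0],[0.0006,0.0012,0.04],0.045],[[0,0,0],[0.0006,0.0012,0.075],0.045],[[0,0,0],[0.0006,0.0012,0.1],0.045],[[0,0,0],[0.0006,0.0012,0.115],0.045],[[0,0,0],[0.0006,0.0012,0.123],0.045],[[0,0,0],[0.0006,0.0012,0.123],0.045],[[0,0,0],[0.0006,0.0012,0.123],0.015],[[0,0,0],[0.0006,0.0012,0.123],0.015],[[0,0,0],[0.0006,0.0012,0.123],0.015],[[0,0,0],[0.0006,0.0012,0.123],0.015],[[0,0,0],[0.0006,0.0012,0.123],0.015]], squeeze=60)

```text
t: 7.07
tool_pos: [0.509, -0.219, 0.0573]
tool_rot: [3.127, 0.274, -0.002]
contact_force: [-5.9, 1.0, 3.9]
opening: 0.02
```

```bash
python3 - <<'E'
from h import *
st()
cv2.imwrite("pics/p2.png",cv2.resize(get_image("scene")[180:280,110:230,::-1],None,fx=6,fy=6,interpolation=cv2.INTER_CUBIC))
E
```

```text
t 7.07 pos [ 0.509  -0.219   0.0573] yaw 10.00 tilt 0.15 F [-5.9  1.   3.9] open 0.0200 q [-0.54  0.06  1.91 -0.    1.17 -0.71]
```

View pics/p2.png

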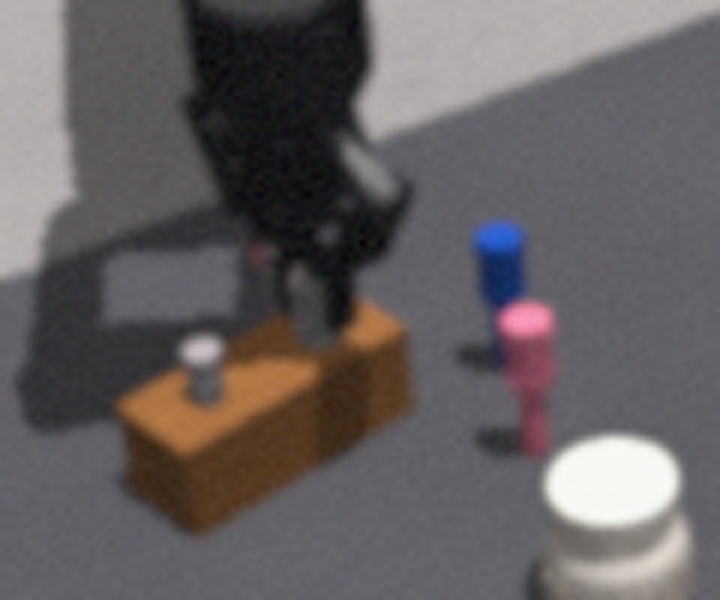

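The head is held (opening 20 mm). Lifting now.

jog_arm(deltas=[[[0,0,0],[0,0,-0.01],0.015],[[0,0,0],[0,0,-0.025],0.015],[[0,0,0],[0,0,-0.05],0.015],[[0,0,0],[0,0,-0.08],0.015],[[0,0,0],[0,0,-0.1],0.015],[[0,0,0],[0,0,-0.11],0.015],[[0,0,0],[0,0,-0.11],0.015],[[0,0,0],[0,0,-0.11],0.015]])

```text
t: 7.78
tool_pos: [0.5096, -0.2186, 0.1659]
tool_rot: [3.127, 0.273, 0.003]
contact_force: [-0.1, -0.2, -2.3]
opening: 0.0198
```

```bash
python3 - <<'E'
from h import *
st()
cv2.imwrite("pics/p3.png",cv2.resize(get_image("scene")[160:280,110:230,::-1],None,fx=5,fy=5,interpolation=cv2.INTER_CUBIC))
E
```

```text
t 7.78 pos [ 0.5096 -0.2186  0.1659] yaw 9.97 tilt 0.18 F [-0.1 -0.2 -2.3] open 0.0198 q [-0.54 -0.07  1.84 -0.    1.36 -0.71]
```

View pics/p3.png

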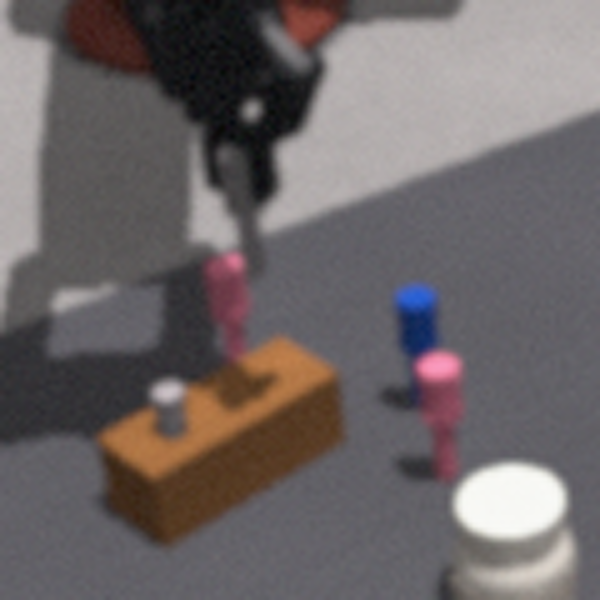

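The pin is out of the rack, with its tip near crop (254,270). I'll check it for tilt in both views.

```bash
python3 - <<'E'
from h import *
o=ctrl.get_obs()["tool_pos"]
tip=np.array([o[0],o[1],o[2]-.0513])
for n in("scene","top"):
    a=proj(n,tip);b=proj(n,tip+[0,0,.042]);print(n,a,b)
    im=get_image(n)
    x0,y0=int(a[0])-25,int(a[1])-40
    c=cv2.resize(im[y0:y0+55,x0:x0+55,::-1],None,fx=10,fy=10,interpolation=cv2.INTER_CUBIC)
    if n=="scene":
        f=lambda p:(int((p[0]-x0+.5)*10),int((p[1]-y0+.5)*10))
        cv2.line(c,f(a),f(b),(0,255,255),1)
    cv2.imwrite(f"pics/p4{n}.png",c)
E
```

```text
scene [160.82389887 215.51037142] [159.07388526 201.88919388]
top [345.7237164  220.54818905] [349.41164145 219.91331516]
```

View pics/p4scene.png

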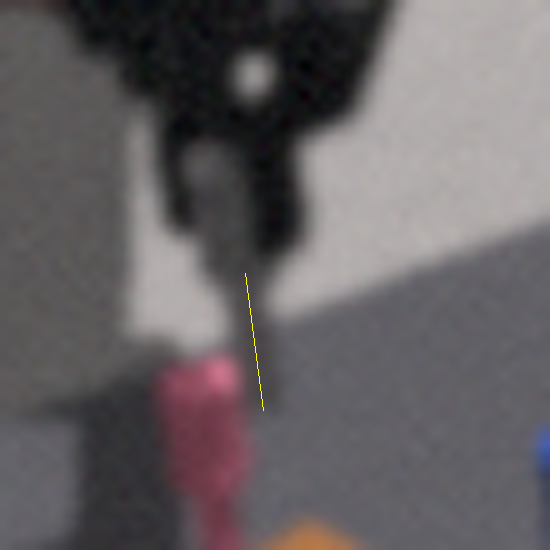

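View pics/p4top.png

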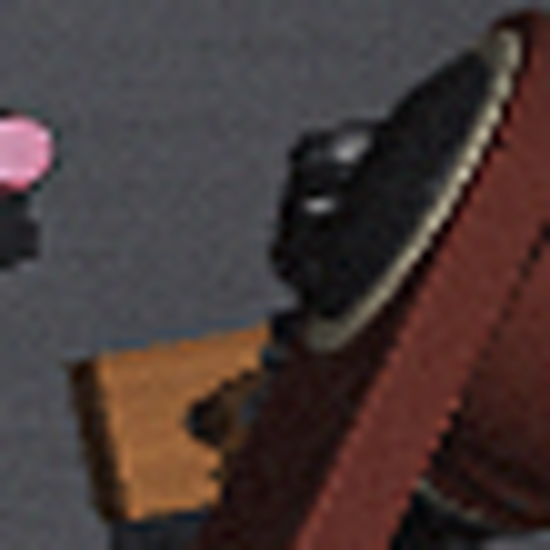

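The pin hangs straight: the predicted and seen shank axes agree within about 1°, and the tip within about 0.5 px. Next I'll move above the eye.

```bash
python3 - <<'E'
from h import *
plan([(.566,.129,.166,10),(.566,.129,.136,10)])
E
```

```text
[[-0.0, 0.1, -0.0], [0.1169, -0.3316, -0.003]]
[[-0.0, 0.1, -0.0], [0.117, -0.3316, 0.027]]
```

jog_arm(deltas=[[[0,0,0],[0.01,-0.028,-0.01],0.015],[[0,0,0],[0.02,-0.056,-0.01],0.015],[[0,0,0],[0.03,-0.085,-0.01],0.015],[[0,0,0],[0.041,-0.116,-0.01],0.015],[[0,0,0],[0.052,-0.147,-0.01],0.015],[[0,0,0],[0.063,-0.178,-0.01],0.015],[[0,0,0],[0.074,-0.209,-0.01],0.015],[[0,0,0],[0.085,-0.24,-0.01],0.015],[[0,0,0],[0.096,-0.271,-0.01],0.015],[[0,0,0],[0.106,-0.3,-0.008],0.015],[[0,0,0],[0.112,-0.318,-0.005],0.015],[[0,0,0],[0.1169,-0.3316,0],0.015]])

```text
t: 8.93
tool_pos: [0.5664, 0.1303, 0.1631]
tool_rot: [3.128, 0.276, -0.003]
contact_force: [0.3, -0.1, -1.5]
opening: 0.0199
```

jog_arm(deltas=[[[0,0,0],[0,0,0.01],0.015],[[0,0,0],[0,0,0.02],0.015],[[0,0,0],[0,0,0.03],0.015],[[0,0,0],[0,0,0.03],0.015],[[0,0,0],[0,0,0.03],0.015]])

```text
t: 9.35
tool_pos: [0.566, 0.127, 0.133]
tool_rot: [3.128, 0.27, -0.004]
contact_force: [-0.0, -0.4, -0.9]
opening: 0.0203
```

```bash
python3 - <<'E'
from h import *
st()
o=ctrl.get_obs()["tool_pos"]
tip=np.array([o[0],o[1],o[2]-.0513])
print(proj("scene",tip))
x0,y0=242,150
im=get_image("scene");t=get_image("top")
c=cv2.resize(im[y0:y0+60,x0:x0+70,::-1],None,fx=11,fy=10,interpolation=cv2.INTER_CUBIC)
c=cv2.resize(im[y0:y0+60,x0:x0+70,::-1],None,fx=10,fy=10,interpolation=cv2.INTER_CUBIC)
f=lambda p:(int((p[0]-x0+.5)*10),int((p[1]-y0+.5)*10))
cv2.imwrite("pics/e1raw.png",c)
cv2.line(c,f(proj("scene",tip)),f(proj("scene",tip+[0,0,.03])),(0,255,255),1)
cv2.imwrite("pics/e1.png",c)
cv2.imwrite("pics/e1t.png",cv2.resize(t[170:230,190:260,::-1],None,fx=10,fy=10,interpolation=cv2.INTER_CUBIC))
E
```

```text
t 9.35 pos [0.566 0.127 0.133] yaw 9.88 tilt 0.19 F [-0.  -0.4 -0.9] open 0.0203 q [ 0.09  0.03  1.81 -0.    1.31 -0.08]
[273.81024745 192.98061902]
```

View pics/e1.png

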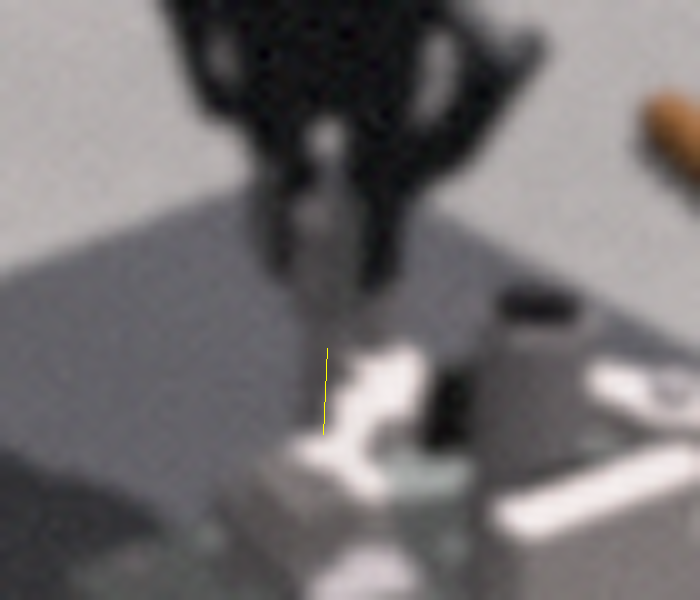

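View pics/e1t.png

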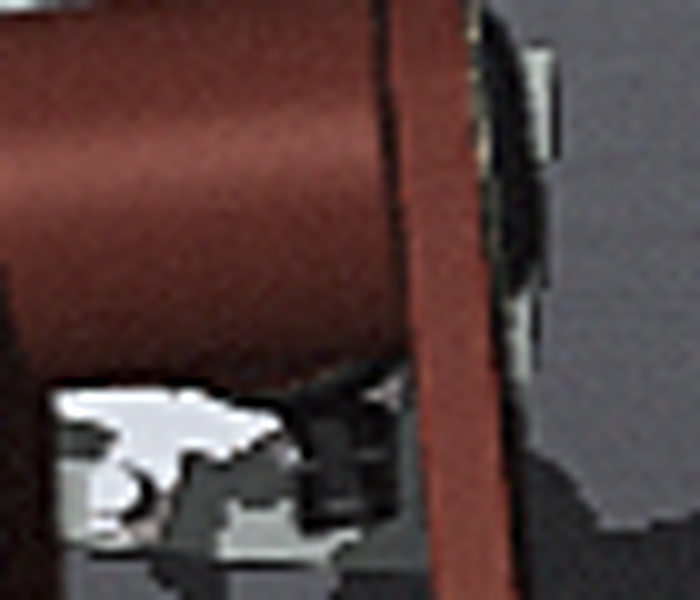

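The predicted tip falls on the seen tip in the scene crop at (322,433), over the eye region. I'll lower to just above the rim.

jog_arm(deltas=[[[0,0,0],[0,0,0.005],0.015],[[0,0,0],[0,0,0.01],0.015],[[0,0,0],[0,0,0.012],0.015],[[0,0,0],[0,0,0.012],0.015],[[0,0,0],[0,0,0.012],0.015]])

```text
t: 9.87
tool_pos: [0.5669, 0.1282, 0.1225]
tool_rot: [3.128, 0.273, -0.0]
contact_force: [0.2, 0.2, -1.0]
opening: 0.0199
```

```bash
python3 - <<'E'
from h import *
st()
plan([(.565,.1285,.117,10),(.565,.1285,.107,10)])
x0,y0=242,150
im=get_image("scene")
cv2.imwrite("pics/e2.png",cv2.resize(im[y0:y0+60,x0:x0+70,::-1],None,fx=10,fy=10,interpolation=cv2.INTER_CUBIC))
E
```

```text
t 9.87 pos [0.5669 0.1282 0.1225] yaw 9.97 tilt 0.10 F [ 0.2  0.2 -1. ] open 0.0199 q [ 0.1   0.04  1.81 -0.    1.29 -0.08]
[[0.1, 0.0, -0.0], [-0.0018, -0.0006, 0.0055]]
[[0.1, 0.0, -0.0], [-0.0018, -0.0006, 0.0155]]
```

View pics/e2.png

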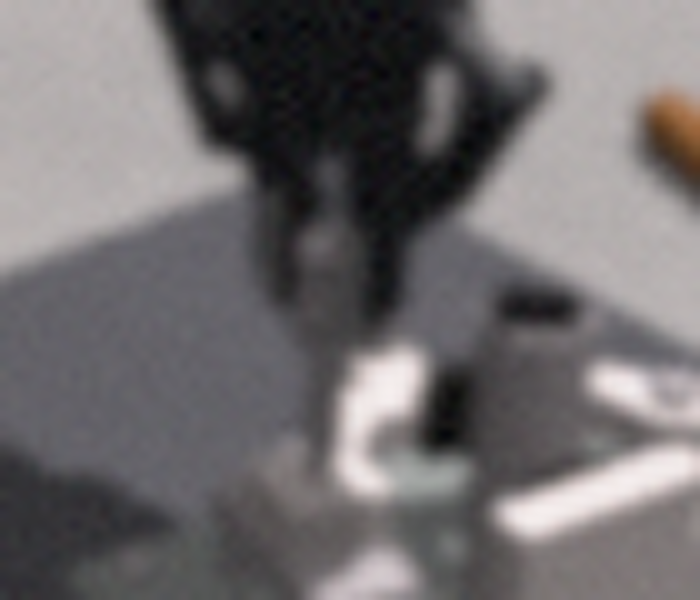

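The shank is now over the knuckle, with its tip near (322,465). I'll probe down slowly.

jog_arm(deltas=[[[0,0,0],[-0.0012,0,0.002],0.015],[[0,0,0],[-0.0012,0,0.004],0.015],[[0,0,0],[-0.0012,0,0.006],0.015],[[0,0,0],[-0.0012,0,0.007],0.015],[[0,0,0],[-0.0012,0,0.008],0.015],[[0,0,0],[-0.0012,0,0.008],0.015]])

```text
t: 10.42
tool_pos: [0.5657, 0.128, 0.1144]
tool_rot: [3.128, 0.273, -0.0]
contact_force: [-0.2, 0.1, -1.4]
opening: 0.0198
```

```bash
python3 - <<'E'
from h import *
st(); print(np.round(ctrl.get_obs()["wrist_torque"],3))
E
```

```text
t 10.42 pos [0.5657 0.128  0.1144] yaw 9.97 tilt 0.10 F [-0.2  0.1 -1.4] open 0.0198 q [ 0.1   0.05  1.82 -0.    1.27 -0.08]
[ 0.028 -0.028 -0.056]
```

No contact with the tip nominally 3 mm below the rim. Continuing down.

jog_arm(deltas=[[[0,0,0],[0,0,0.002],0.015],[[0,0,0],[0,0,0.004],0.015],[[0,0,0],[0,0,0.006],0.015],[[0,0,0],[0,0,0.007],0.015],[[0,0,0],[0,0,0.008],0.015],[[0,0,0],[0,0,0.008],0.015]])

```text
t: 10.92
tool_pos: [0.5657, 0.128, 0.1064]
tool_rot: [3.128, 0.273, -0.0]
contact_force: [0.3, 0.5, -2.2]
opening: 0.0203
```

```bash
python3 - <<'E'
from h import *
st(); print(np.round(ctrl.get_obs()["wrist_torque"],3))
x0,y0=242,150
im=get_image("scene")
cv2.imwrite("pics/e3.png",cv2.resize(im[y0:y0+60,x0:x0+70,::-1],None,fx=10,fy=10,interpolation=cv2.INTER_CUBIC))
E
```

```text
t 10.92 pos [0.5657 0.128  0.1064] yaw 9.97 tilt 0.09 F [ 0.3  0.5 -2.2] open 0.0203 q [ 0.09  0.06  1.83 -0.    1.26 -0.08]
[0.022 0.012 0.029]
```

View pics/e3.png

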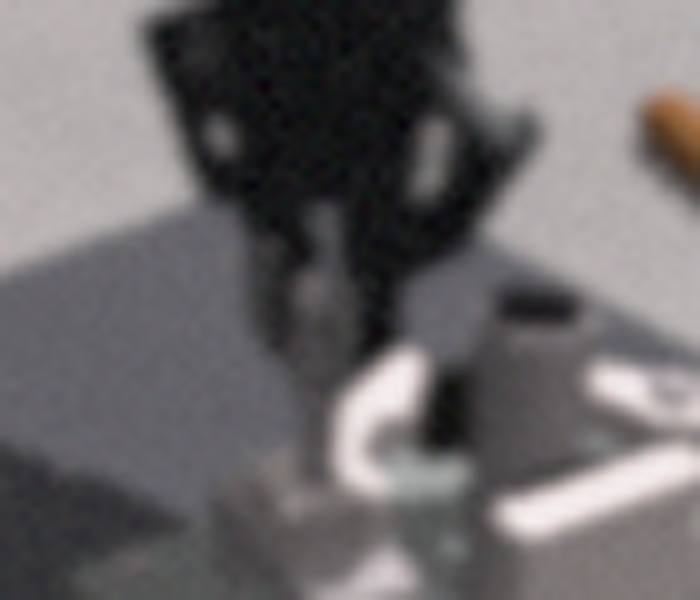

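The shank is in the eye with no side load. I'll go on to keeper level, expected at TCP z ≈ 0.096, in small steps.

jog_arm(deltas=[[[0,0,0],[0,0,0.002],0.015],[[0,0,0],[0,0,0.004],0.015],[[0,0,0],[0,0,0.006],0.015],[[0,0,0],[0,0,0.008],0.015],[[0,0,0],[0,0,0.01],0.015],[[0,0,0],[0,0,0.012],0.015],[[0,0,0],[0,0,0.012],0.015]])

```text
t: 11.55
tool_pos: [0.5655, 0.1279, 0.094]
tool_rot: [3.128, 0.273, -0.001]
contact_force: [0.4, -0.1, -2.4]
opening: 0.0203
```

```bash
python3 - <<'E'
from h import *
st(); print(np.round(ctrl.get_obs()["wrist_torque"],3))
E
```

```text
t 11.55 pos [0.5655 0.1279 0.094 ] yaw 9.97 tilt 0.10 F [ 0.4 -0.1 -2.4] open 0.0203 q [ 0.09  0.07  1.83 -0.    1.24 -0.08]
[ 0.018  0.02  -0.002]
```

The tip is nominally 2 mm below the keeper's top with no contact, so it may already be in the hole. I'll continue gently.

jog_arm(deltas=[[[0,0,0],[0,0,0.001],0.015],[[0,0,0],[0,0,0.002],0.015],[[0,0,0],[0,0,0.003],0.015],[[0,0,0],[0,0,0.004],0.015],[[0,0,0],[0,0,0.005],0.015],[[0,0,0],[0,0,0.005],0.015]])

```text
t: 12.05
tool_pos: [0.5657, 0.1279, 0.0894]
tool_rot: [3.128, 0.273, -0.0]
contact_force: [-0.6, -0.0, -1.5]
opening: 0.02
```

```bash
python3 - <<'E'
from h import *
st(); print(np.round(ctrl.get_obs()["wrist_torque"],3))
E
```

```text
t 12.05 pos [0.5657 0.1279 0.0894] yaw 9.97 tilt 0.10 F [-0.6 -0.  -1.5] open 0.0200 q [ 0.09  0.08  1.84 -0.    1.23 -0.08]
[ 0.06  -0.012 -0.002]
```

Still only the pin's own weight on the wrist, so the pin is going through the keeper. On to just above home (TCP z ≈ 0.075).

jog_arm(deltas=[[[0,0,0],[0,0,0.002],0.015],[[0,0,0],[0,0,0.004],0.015],[[0,0,0],[0,0,0.006],0.015],[[0,0,0],[0,0,0.008],0.015],[[0,0,0],[0,0,0.01],0.015],[[0,0,0],[0,0,0.011],0.015],[[0,0,0],[0,0,0.011],0.015]])

```text
t: 12.63
tool_pos: [0.5656, 0.1279, 0.0783]
tool_rot: [3.128, 0.273, -0.0]
contact_force: [-0.2, -0.9, -1.4]
opening: 0.0203
```

```bash
python3 - <<'E'
from h import *
st(); print(np.round(ctrl.get_obs()["wrist_torque"],3))
x0,y0=242,150
im=get_image("scene")
cv2.imwrite("pics/e4.png",cv2.resize(im[y0:y0+60,x0:x0+70,::-1],None,fx=10,fy=10,interpolation=cv2.INTER_CUBIC))
E
```

```text
t 12.63 pos [0.5656 0.1279 0.0783] yaw 9.97 tilt 0.10 F [-0.2 -0.9 -1.4] open 0.0203 q [ 0.09  0.09  1.84 -0.    1.21 -0.08]
[ 0.021 -0.016 -0.033]
```

View pics/e4.png

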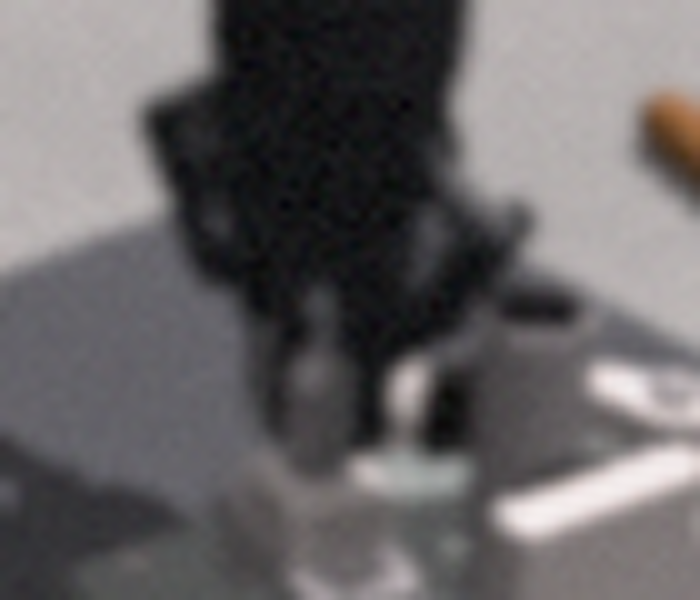

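The head is just above the knuckle. Seating gently now.

jog_arm(deltas=[[[0,0,0],[0,0,0.001],0.015],[[0,0,0],[0,0,0.002],0.015],[[0,0,0],[0,0,0.003],0.015],[[0,0,0],[0,0,0.0035],0.015],[[0,0,0],[0,0,0.0035],0.015]])

```text
t: 13.1
tool_pos: [0.5659, 0.1279, 0.0754]
tool_rot: [3.128, 0.273, 0.001]
contact_force: [-0.0, 0.9, -0.9]
opening: 0.0201
```

```bash
python3 - <<'E'
from h import *
st(); print(np.round(ctrl.get_obs()["wrist_torque"],3))
E
```

```text
t 13.10 pos [0.5659 0.1279 0.0754] yaw 9.97 tilt 0.10 F [-0.   0.9 -0.9] open 0.0201 q [ 0.09  0.09  1.84 -0.    1.2  -0.08]
[0.006 0.07  0.   ]
```

jog_arm(deltas=[[[0,0,0],[0,0,0.0005],0.015],[[0,0,0],[0,0,0.001],0.015],[[0,0,0],[0,0,0.0015],0.015],[[0,0,0],[0,0,0.0015],0.015]])

```text
t: 13.43
tool_pos: [0.5663, 0.1279, 0.0752]
tool_rot: [3.128, 0.273, 0.001]
contact_force: [-3.2, -1.0, 6.5]
opening: 0.0199
```

```bash
python3 - <<'E'
from h import *
st(); print(np.round(ctrl.get_obs()["wrist_torque"],3))
E
```

```text
t 13.43 pos [0.5663 0.1279 0.0752] yaw 9.98 tilt 0.12 F [-3.2 -1.   6.5] open 0.0199 q [ 0.09  0.1   1.84 -0.    1.2  -0.08]
[-0.147  0.629  0.012]
```

Contact at TCP z 0.0752 with 6.5 N, which is the expected home height. Releasing and lifting.

jog_arm(deltas=[[[0,0,0],[0,0,0],0.035],[[0,0,0],[0,0,0],0.035],[[0,0,0],[0,0,0],0.035],[[0,0,0],[0,0,0],0.035],[[0,0,0],[0,0,-0.01],0.035],[[0,0,0],[0,0,-0.03],0.035],[[0,0,0],[0,0,-0.06],0.035],[[0,0,0],[0,0,-0.1],0.035],[[0,0,0],[0,0,-0.13],0.035],[[0,0,0],[0,0,-0.13],0.035]])

```text
t: 14.27
tool_pos: [0.5701, 0.1286, 0.2136]
tool_rot: [3.128, 0.273, 0.024]
contact_force: [0.9, -0.4, 1.1]
opening: 0.0355
```

```bash
python3 - <<'E'
from h import *
st()
plan([(.45,-.1,.2,10)])
E
```

```text
t 14.27 pos [0.5701 0.1286 0.2136] yaw 9.98 tilt 0.88 F [ 0.9 -0.4  1.1] open 0.0355 q [ 0.1  -0.04  1.74 -0.    1.43 -0.08]
[[0.2, -0.9, -0.0], [-0.1581, 0.2043, 0.0118]]
```

Clear of the pin. I'll move aside so both cameras can see the clamp.

jog_arm(deltas=[[[0,0,0],[-0.02,0.025,0],0.035],[[0,0,0],[-0.04,0.05,0],0.035],[[0,0,0],[-0.06,0.077,0],0.035],[[0,0,0],[-0.08,0.103,0],0.035],[[0,0,0],[-0.1,0.129,0],0.035],[[0,0,0],[-0.12,0.155,0],0.035],[[0,0,0],[-0.14,0.18,0],0.035],[[0,0,0],[-0.158,0.204,0],0.035],[[0,0,0],[-0.158,0.204,0],0.035],[[0,0,0],[-0.158,0.204,0],0.035]])

```text
t: 15.1
tool_pos: [0.4452, -0.1012, 0.2046]
tool_rot: [3.128, 0.268, 0.003]
contact_force: [0.9, 0.8, -0.1]
opening: 0.0349
```

```bash
python3 - <<'E'
from h import *
st()
x0,y0=240,150
im=get_image("scene");t=get_image("top")
cv2.imwrite("pics/fs.png",im[:,:,::-1]);cv2.imwrite("pics/ft.png",t[:,:,::-1])
cv2.imwrite("pics/f1.png",cv2.resize(im[y0:y0+75,x0:x0+80,::-1],None,fx=8,fy=8,interpolation=cv2.INTER_CUBIC))
cv2.imwrite("pics/f2.png",cv2.resize(t[162:236,168:252,::-1],None,fx=8,fy=8,interpolation=cv2.INTER_CUBIC))
E
```

```text
t 15.10 pos [ 0.4452 -0.1012  0.2046] yaw 9.80 tilt 0.14 F [ 0.9  0.8 -0.1] open 0.0349 q [-0.39 -0.35  2.02 -0.    1.47 -0.56]
```

View pics/f1.png

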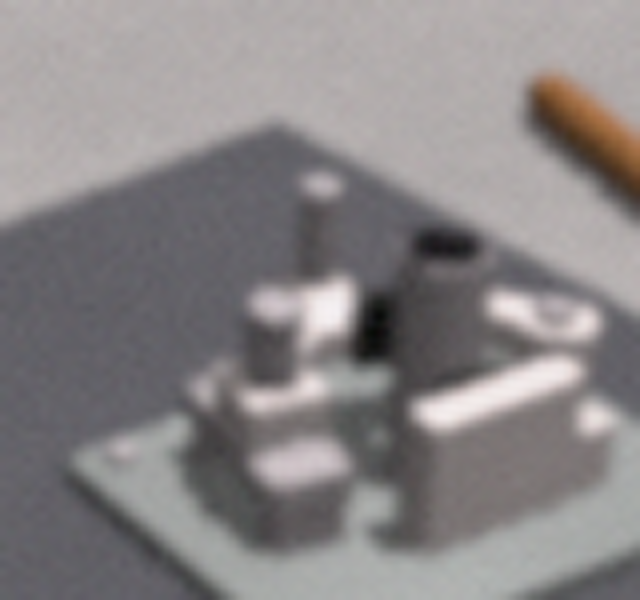

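View pics/f2.png

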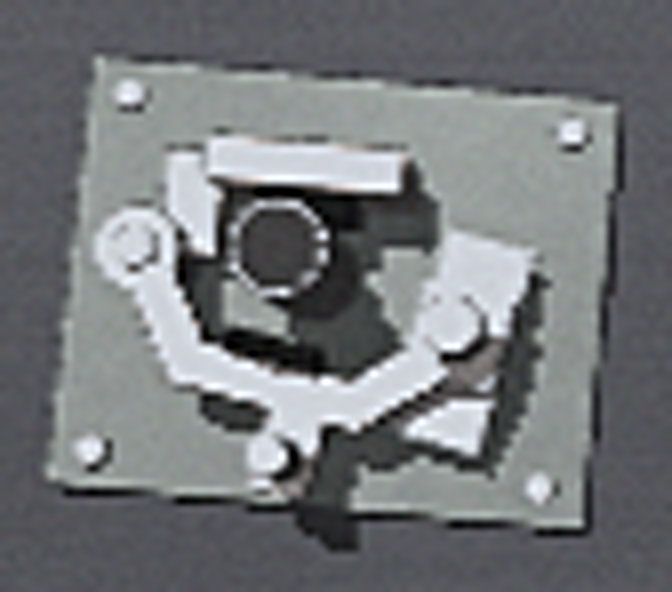

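View pics/fs.png

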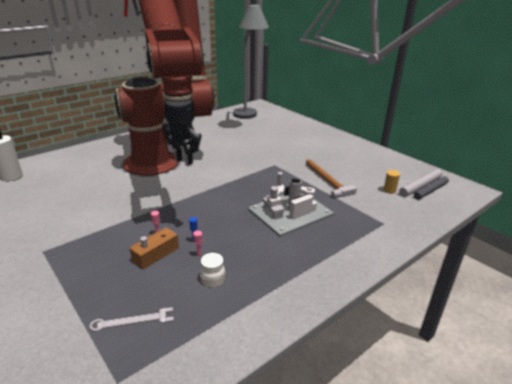

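Both crops show the pin's head sitting on the knuckle, with its top near (274,298) in the scene crop and (455,323) in the top crop. I'll triangulate its height, which should be 100 mm.

```bash
python3 - <<'E'
from h import *
a=cr((455,323),168,162);b=cr((274,298),240,150)
print(tri(b,a),onz("top",a,.1),onz("scene",b,.1))
print(cr((272,456),168,162),onz("top",cr((272,456),168,162),.11))
for z in(.1,.121):print(proj("scene",(.5657,.128,z)))
print(b)
E
```

```text
(array([0.56680574, 0.12670002, 0.10376143]), np.float64(0.0023277714103518195)) [0.56789457 0.1279449  0.1       ] [0.5614948  0.13008384 0.1       ]
(201.5625, 218.5625) [0.52028346 0.19232584 0.11      ]
[274.22739324 187.58128232]
[274.51849664 181.46210659]
(273.8125, 186.8125)
```

```bash
python3 - <<'E'
from h import *
print(proj("scene",(.5657,.128,.066)),"obs",cr((271,460),240,140)); print(proj("scene",(.5206,.1954,.110)),"post obs",cr((322,184),240,150))
im=cv2.imread("pics/fs.png")
cv2.imwrite("pics/f3.png",cv2.resize(im[178:208,258:298],None,fx=18,fy=18,interpolation=cv2.INTER_CUBIC))
E
```

```text
[273.76718172 197.25521662] obs (273.4375, 197.0625)
[280.79997428 172.54711625] post obs (279.8125, 172.5625)
```

View pics/f3.png

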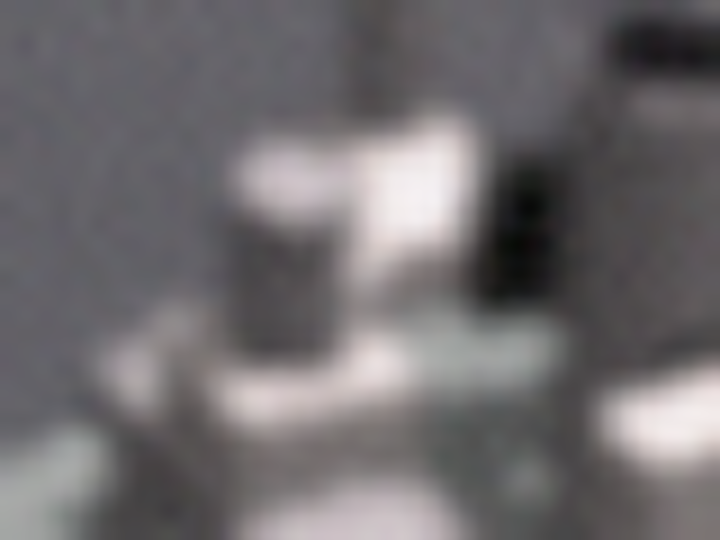

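The head top agrees with home: predicted row 187.6, measured 186.8 to 187.3 (181.5 if the tip were still on the keeper). The head's lower edge is too blurred to trust. As a check I'll close the fingers and touch the head's top lightly, expecting contact near z = 0.100.

```bash
python3 - <<'E'
from h import *
plan([(.566,.128,.2,10),(.566,.128,.13,10)])
E
```

```text
[[0.1, -0.1, -0.0], [0.1578, -0.2035, 0.0042]]
[[0.1, -0.1, -0.0], [0.1578, -0.2037, 0.0742]]
```

jog_arm(deltas=[[[0,0,0],[0.03,-0.038,0],0],[[0,0,0],[0.06,-0.077,0],0],[[0,0,0],[0.09,-0.116,0],0],[[0,0,0],[0.115,-0.148,0],0],[[0,0,0],[0.135,-0.174,0],0],[[0,0,0],[0.15,-0.193,0],0],[[0,0,0],[0.1575,-0.2035,0],0],[[0,0,0],[0.1575,-0.2035,0.02],0],[[0,0,0],[0.1575,-0.2035,0.05],0],[[0,0,0],[0.1575,-0.2035,0.075],0],[[0,0,0],[0.1575,-0.2035,0.075],0],[[0,0,0],[0.1575,-0.2035,0.075],0]], squeeze=20)

```text
t: 16.2
tool_pos: [0.564, 0.128, 0.127]
tool_rot: [3.128, 0.275, -0.006]
contact_force: [0.6, 0.4, 0.9]
opening: -0.0
```

```bash
python3 - <<'E'
from h import *
st()
plan([(.566,.128,.105,10),(.566,.128,.1,10)])
E
```

```text
t 16.20 pos [0.564 0.128 0.127] yaw 10.04 tilt 0.24 F [0.6 0.4 0.9] open -0.0000 q [ 0.1   0.03  1.81 -0.    1.3  -0.08]
[[0.1, 0.2, 0.0], [0.0021, 0.0003, 0.022]]
[[0.1, 0.2, 0.0], [0.0021, 0.0003, 0.027]]
```

jog_arm(deltas=[[[0,0,0],[0.001,0,0.006],0],[[0,0,0],[0.001,0,0.012],0],[[0,0,0],[0.001,0,0.018],0],[[0,0,0],[0.001,0,0.022],0],[[0,0,0],[0.001,0,0.024],0],[[0,0,0],[0.001,0,0.025],0],[[0,0,0],[0.001,0,0.025],0]])

```text
t: 16.78
tool_pos: [0.5664, 0.1275, 0.1036]
tool_rot: [3.128, 0.273, 0.0]
contact_force: [0.1, 0.4, 0.0]
opening: -0.0002
```

```bash
python3 - <<'E'
from h import *
st()
E
```

```text
t 16.78 pos [0.5664 0.1275 0.1036] yaw 9.96 tilt 0.10 F [0.1 0.4 0. ] open -0.0002 q [ 0.09  0.06  1.83 -0.    1.25 -0.08]
```

No contact at 0.1036. Continuing in 0.5–1 mm steps.

jog_arm(deltas=[[[0,0,0],[0,0,0.001],0],[[0,0,0],[0,0,0.002],0],[[0,0,0],[0,0,0.003],0],[[0,0,0],[0,0,0.0035],0],[[0,0,0],[0,0,0.004],0],[[0,0,0],[0,0,0.004],0]])

```text
t: 17.28
tool_pos: [0.5666, 0.1276, 0.1002]
tool_rot: [3.128, 0.273, 0.001]
contact_force: [-1.7, -0.6, 2.7]
opening: 0.0002
```

```bash
python3 - <<'E'
from h import *
st()
E
```

```text
t 17.28 pos [0.5666 0.1276 0.1002] yaw 9.97 tilt 0.10 F [-1.7 -0.6  2.7] open 0.0002 q [ 0.09  0.06  1.83 -0.    1.25 -0.08]
```

The fingers touch the head at z = 0.1002 m with 2.7 N, against 0.100 expected at home. Retreating straight up and then away.

jog_arm(deltas=[[[0,0,0],[0,0,-0.01],0],[[0,0,0],[0,0,-0.03],0],[[0,0,0],[0,0,-0.06],0],[[0,0,0],[0,0,-0.1],0],[[0,0,0],[-0.03,0.04,-0.1],0],[[0,0,0],[-0.06,0.08,-0.1],0],[[0,0,0],[-0.09,0.12,-0.1],0],[[0,0,0],[-0.12,0.16,-0.1],0],[[0,0,0],[-0.15,0.19,-0.1],0],[[0,0,0],[-0.158,0.204,-0.1],0],[[0,0,0],[-0.158,0.204,-0.1],0],[[0,0,0],[-0.158,0.204,-0.1],0]])

```text
t: 18.28
tool_pos: [0.4454, -0.1025, 0.2008]
tool_rot: [3.128, 0.266, 0.003]
contact_force: [0.7, 0.6, 0.5]
opening: -0.0001
```

```bash
python3 - <<'E'
from h import *
st()
im=get_image("top");cv2.imwrite("pics/z.png",im[:,:,::-1])
E
```

```text
t 18.28 pos [ 0.4454 -0.1025  0.2008] yaw 9.71 tilt 0.18 F [0.7 0.6 0.5] open -0.0001 q [-0.39 -0.35  2.02 -0.    1.46 -0.56]
```

View pics/z.png

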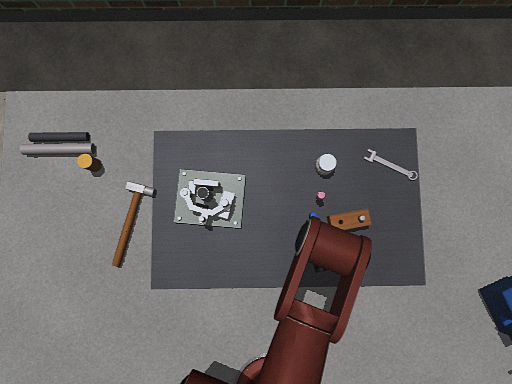

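The pin head is in the eye near (224,202). The slim pin, pot, wrench and hammer are where they started, and the arm is clear. Handing in.

```bash
python3 -c "
from station import job
print(job.finish_job())"
```

```text
the job is handed in; nothing more can be done
None
```

The jaw is shut and pinned, and I handed the job in at about 18 s. I swung the jaw shut by its post to about 0.18 rad, where the images showed the keeper's hole. I then took the thick pin from the rack and lowered it through both eyes, and no searching was needed. It met no resistance on the way down. I seated it with about 6.5 N and let go.

**Last checks:**
- **Seating height:** the head touched the jaw at a tool height of 75.2 mm, against 75.3 mm expected.
- **Touch test:** a light 2.7 N touch with closed fingers found the head's top at 100.2 mm, against 100 mm expected when home.
- **Camera disagreement:** triangulating the head's top from both cameras gave about 104 mm, but the two sightlines missed each other by 2.3 mm. The lower edge of the head was too blurred to read, and looked slightly high. I trusted the touch test over these.
- **Bystanders:** in the last top picture the slim pin, pot, wrench and hammer are where they started, and the robot is touching nothing.

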